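Charge the hand pump of the work clamp

TASK

Charge the hand pump that is bolted to the bench: with a fingertip push its valve lever round to the closed stop, in line with the pump and pointing away from the plunger, then press the palm plunger all the way down and let it come fully up, again and again, until the indicator pin stands fully out of its brass turret. Push only with the fingertips: grip and lift nothing, do not touch the indicator pin, and leave the bottle, cork block and graver round the pump where they are. At the end the lever is at its closed stop, the plunger is back up and the hand is clear.

Things in the scene. Friction and masses are not known exactly. Their poses are not given: they have to be found in the camera images.
- pump: Hand pump, bolted down: steel foot plate 96 (its x) x 200 mm (its y), grey housing 56 x 164 mm on it, flat top 52 mm above the bench. Origin: centre of the foot plate's underside; x towards the brass outlet's side, y along the housing. On top: plunger at y = -58 mm, indicator pin in a brass turret (21 to 28 mm across, top 69 mm up) at y = +5 mm, valve lever axis at y = +62 mm, all at x = 0.
- plunger_top (a point): Centre of the flat top of the palm plunger, a black mushroom head 42 mm across on a 18 mm steel stem; 114 mm above the bench when up, 90 mm when fully down. It moves with the plunger.
- plunger (a joint): Travel of the plunger in m: 0 up, 0.024 down on its stop. Its spring resists with 4 N at the top to about 12 N at the stop (up to 3 N more as it lifts the pin) and returns it by itself. With the valve closed, each full stroke begun from fully up raises the pin, mostly by 8 mm; 3 or 4 strokes are enough, more do no harm. With the valve open strokes do nothing.
- pin (a joint): How far the indicator pin has risen, in m: it starts between 0 and 0.010 and is fully out at 0.0315 to 0.032. It stays where it is between strokes.
- pin_top (a point): Centre of the top end of the indicator pin, a round steel pin of 9 mm that rises straight up out of the brass turret; 75 mm above the bench at pin 0 (6 mm out of the turret) and 107 mm fully out. A dark ring round the pin comes out of the turret only on the last few millimetres of its rise. Not to be touched.
- valve (a joint): Angle of the valve lever in rad: 0 open, 1.3 closed on its stop. Starts between 0 and 0.35, stays where left (friction 0.07 N m). Turns clockwise seen from above: at value q it points from its axis along (-sin(1.3-q), cos(1.3-q)) in the pump's x, y: open roughly to the pump's -x side, closed along its +y.
- valve_axis (a point): Point on the lever's upright turning axis, 69 mm above the bench (top of the hub, 22 mm across).
- valve_peg (a point): Centre of the top of the upright black peg at the lever's end: 14 mm thick, 34 mm tall, top 91 mm above the bench, 56 mm from the lever's axis; the lever bar itself is 10 mm thick at 62 mm above the bench. It moves with the lever.
- oil_bottle: Small amber bottle, 39 mm across, 80 mm tall, loose, standing behind the pump. Origin at the centre of its underside. Leave alone.
- cork_block: Cork block 57 x 77 x 32 mm, loose, beyond the plunger end of the pump. Origin at the centre of its underside. Leave alone.
- graver: Engraving tool with a turned wooden handle, about 165 mm long, up to 40 mm high, lying loose in front of the plunger end. Origin under its middle. Leave alone.
Mind the look-alikes: they are no part of the job. There is more than one size of the pump; the job needs the larger.

How it is judged:
On the way, in this order (a step that is already met when the one before it is completed fails the run):
1. the valve lever is at its closed stop (value of joint valve above 1.2 rad), for 0.1 s.
2. the plunger is pressed all the way down (value of joint plunger above 0.021 m), for 0.02 s.
3. the indicator pin stands fully out (value of joint pin above 0.029 m), for 0.1 s.
At the end, for the whole second after the job is handed in: The indicator pin is out to within 3 mm of its 32 mm rise, the valve lever is within 0.1 rad of its closed stop, and the plunger is back up to within 3 mm (value of joint valve above 1.2 rad and value of joint pin above 0.029 m and value of joint plunger below 0.003 m); the robot touches nothing.
It fails at once if the robot touches the indicator pin (contact force between any of the fingers, the arm and pin above 1 N).
It fails at once if one of the loose things round the pump is lifted, or pushed more than 25 mm away (distance of any of oil_bottle, cork_block, graver from where it was at the start of the episode above 0.025 m).
It also fails if it takes over 51 s, if anything falls off the work surface, if the arm or the gripper's body presses on something with over 40 N, if the wrist force passes 120 N, or if a joint passes its speed limit or range.

ROBOT

A 6-joint arm with a two-finger parallel gripper is mounted at the origin on a cart in front of the work surface, level with it; the furniture and walls round the work are solid. World frame = base frame: x ahead of the robot, y to its left, z up, the work surface at z = 0. Lengths are in m, angles in rad, forces in N, time in s.
With the tool pointing down it reaches from about 0.275 to 0.85 m from the base axis. Payload 5.2 kg.
Tool frame: the origin (TCP) lies on the centre line of the jaws, within the pads' length; the fingertips stand 8 mm ahead of it and the grasp point (between the pads) lies 11 mm behind it; x points along the fingers, y is the direction in which the jaws open and shut, and the axes are right-handed (so a half turn about x gives the same grasp; the last joint's range is limited). The gripper opens to 85 mm and grips with 20 to 120 N. Pads are 22 mm wide; open, the fingers measure 114 mm over their backs; the gripper's body (76 mm by 85 mm) begins 54 mm behind the grasp point. The pads swing forward as they close: fully open they stand 13 mm farther back than shut.
Start: joints at [-1.458, 0.259, 1.535, -0, 1.348, -0.203], TCP at [0.171, -0.523, 0.239] pointing down, gripper open.
Joint ranges: [-3.14, 3.14], [-0.91, 2.08], [0.19, 2.58], [-1.22, 4.36], [0.22, 2.71], [-3.12, 3.12]. Speed limits (rad/s): [2.57, 2.57, 3.14, 3.14, 3.14, 3.14].

INTERFACE

Orientations are given as a rotation vector (axis times angle).
In Python, from workcell import read_state, optics, ticket gives the robot as it stands. The module is installed in compiled form; this text tells all that it offers.
- The arm moves only by the tool send_rows, never from a script. Its argument "series" is a list of rows, each an object with "jaw": the finger opening in m, from 0 to 0.0854; "slide": the shift along the tool's x, y, z in m, a list of three; "angular": the turn, a rotation vector about the tool's x, y, z in degrees, a list of three. In form: [{"jaw": jaw, "slide": [x, y, z], "angular": [rx, ry, rz]}, ...]. A call has 1 to 20 rows; each row shifts and turns the pose as measured when the row begins, along the tool's axes as they then stand; what a row does not reach is not made up. A row lasts 1/8 s, in which the tool goes at most 62.5 mm and 10.7 degrees, less where a joint would pass 70% of its speed; a pose out of reach is approached as far as the arm can. A call with a gripper value outside its range is refused whole. The fingers move at their own pace and stop on an object; "force" is the grip in N (left out, the last holds). Time passes only in rows, so rows that do not move let the fingers close. It gives the time, the measured TCP pose, the force and the opening at its end, in the units of the state.
- read_state(): the state, without advancing time (a new reading comes with each control period).
- optics.snapshot(name): name is "side" or "top"; returns the picture (420x560x3 uint8, blue, green, red); there is no depth.
- optics.camera_info(name): a dict with "intrinsics" (3x3 intrinsics, pixels), "R" (3x3) and "t" (3): a world point X has camera coordinates R X + t. Camera axes: x right, y down, z forward; pixel columns grow to the right and rows downward; lengths in m; the calibration is good to about 2 mm. A picture is of the moment at which its call begins. camera_info takes no time and is no camera call.
- ticket.finish_job(): hands the job in, once; it reports no verdict.
The state is a dict: "t": time; "qpos": joint angles; "joint_velocities": joint speeds; "tau": joint torques, N m; "tool_pos": TCP position; "tool_rot": TCP orientation; "wrist_force": force on the tool from outside, world axes, zero at the start; "torque": the same for the moment, N m; "width": finger opening in m.
Only numpy, scipy, OpenCV 4.12 (cv2) and the standard library are available. Lean on these libraries where they do the work, as an engineer would, in place of code of your own. Each camera call takes 0.05 s, during which the arm holds its last target.

## Working session

There is one attempt and no reset: what is moved stays moved. The work goes in short steps, Python scripts to look and compute and a tool call to move; the robot and the scene stay as the last step left them, time stands still between calls to the robot, and variables do not carry over. Pictures are saved under pics/ and viewed, and the job is handed in when it is done.

Besides the shell and the picture viewer there is one more tool, called after "Call:" in YAML: its name, and indented under it one key for each argument. send_rows: Moves the arm, as the interface text tells. Its arguments: {"type":"object","properties":{"series":{"type":"array","items":{"type":"object","properties":{"jaw":{"type":"number"},"slide":{"type":"array","items":{"type":"number"}},"angular":{"type":"array","items":{"type":"number"}}}}},"force":{"type":"number"}},"required":["series"]}

```bash
mkdir -p pics
python3 - <<'E'
from workcell import read_state, optics
import cv2
s=read_state(); print(s)
for n in("side","top"):
    cv2.imwrite(f"pics/{n}0.png",optics.snapshot(n)); c=optics.camera_info(n); print(n,c, -c["R"].T@c["t"])
E
```

```text
{'t': 0.0, 'qpos': array([-1.45780323e+00,  2.59370879e-01,  1.53609224e+00,  1.96526932e-07,
        1.34800325e+00, -2.02759907e-01]), 'joint_velocities': array([ 0.00077562, -0.00360516,  0.00050738,  0.00025779, -0.00014403,
       -0.00063708]), 'tau': array([-1.89944158e-04, -4.46031618e+01, -2.90571910e+01, -4.88863370e-04,
        1.11907837e-02,  3.91941933e-05]), 'tool_pos': array([ 0.17077653, -0.52227018,  0.23845601]), 'tool_rot': array([ 2.05181006,  0.32858147, -2.051635  ]), 'wrist_force': array([-0.04595363,  0.20212778, -0.14990682]), 'torque': array([-0.03482735,  0.03312608, -0.03676545]), 'width': 0.08546008775884323}
side {'intrinsics': array([[482.63224635,   0.        , 270.90303799],
       [  0.        , 482.63224635, 206.47576904],
       [  0.        ,   0.        ,   1.        ]]), 'R': array([[ 0.96703373,  0.25411568,  0.01646136],
       [ 0.20141153, -0.72371094, -0.66005747],
       [-0.15581769,  0.64161335, -0.75103472]]), 't': array([-0.54106802, -0.02314614,  1.07957201])} [ 0.69610934 -0.57192506  0.804425  ]
top {'intrinsics': array([[524.35339335,   0.        , 280.5897135 ],
       [  0.        , 524.35339335, 215.41555223],
       [  0.        ,   0.        ,   1.        ]]), 'R': array([[-0.02354545, -0.99957108, -0.01741458],
       [-0.99467154,  0.0251718 , -0.09997458],
       [ 0.10037005,  0.01496784, -0.99483758]]), 't': array([0.05733989, 0.57665649, 1.29629527])} [0.44482467 0.02339707 1.34825279]
```

View pics/side0.png

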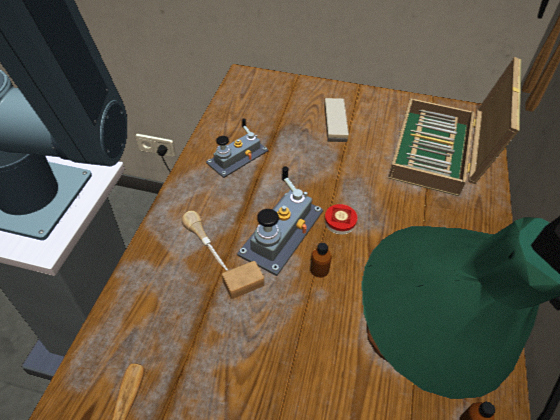

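View pics/top0.png

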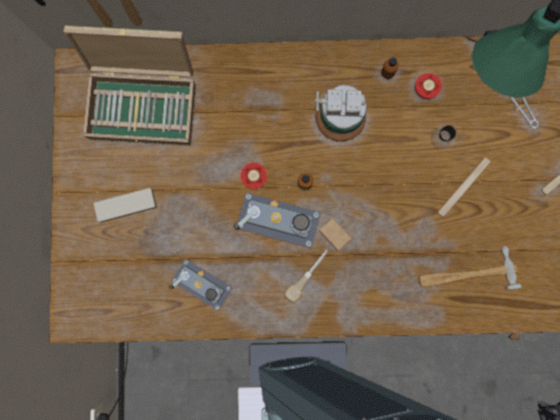

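The larger pump is at about (278,220) in top and (283,230) in side; the smaller look-alike is at (200,285) and (238,147). I'll zoom in on the larger one.

Run:
```python
import cv2
a=cv2.imread("pics/top0.png")[160:310,220:370]; b=cv2.imread("pics/side0.png")[155:305,175:365]
cv2.imwrite("pics/tz.png",cv2.resize(a,None,fx=4,fy=4,interpolation=2)); cv2.imwrite("pics/sz.png",cv2.resize(b,None,fx=4,fy=4,interpolation=2))
```

```text
(no output)
```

View pics/tz.png

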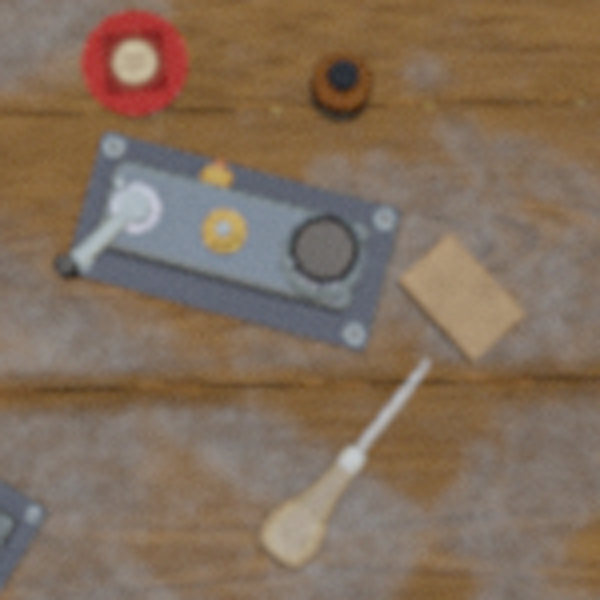

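View pics/sz.png

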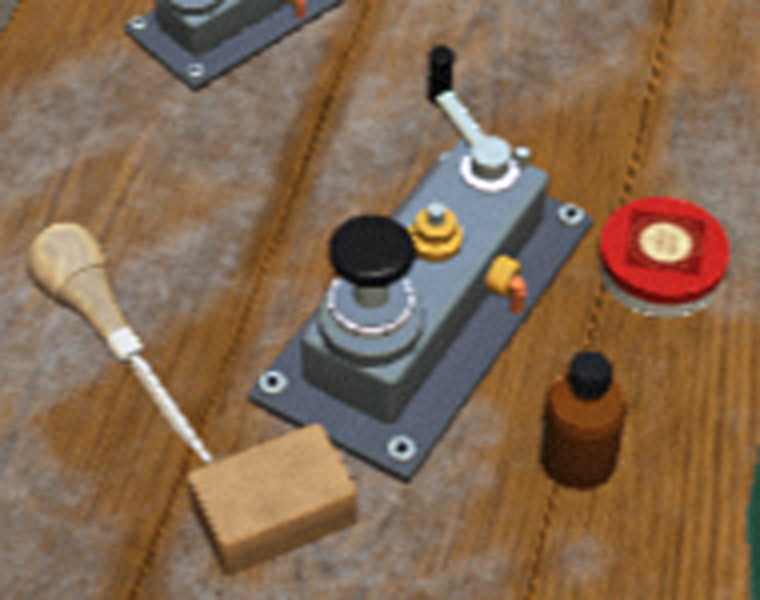

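```bash
cat > h.py <<'E'
import numpy as np
from workcell import read_state, optics
C={n:optics.camera_info(n) for n in("side","top")}
def ray(n,p):
    c=C[n];d=c["R"].T@np.linalg.solve(c["intrinsics"],[p[0],p[1],1.]);return -c["R"].T@c["t"],d/np.linalg.norm(d)
def plane(n,p,z):
    o,d=ray(n,p);return o+d*(z-o[2])/d[2]
def tri(a,b):
    A=np.zeros((3,3));r=np.zeros(3)
    for n,p in(("top",a),("side",b)):
        o,d=ray(n,p);M=np.eye(3)-np.outer(d,d);A+=M;r+=M@o
    return np.linalg.solve(A,r)
def proj(n,X):
    c=C[n];v=c["intrinsics"]@(c["R"]@np.asarray(X)+c["t"]);return v[:2]/v[2]
E
python3 - <<'E'
from h import *
np.set_printoptions(precision=4,suppress=True)
T=lambda x,y:(220+x/4-.4,160+y/4-.4); S=lambda x,y:(175+x/4-.4,155+y/4-.4)
d={"pl":(T(324,248),S(371,241),.114),"pin":(T(223,229),S(435,211),.075),"hub":(T(134,207),S(491,150),.069),"peg":(T(66,264),S(441,51),.091)}
P={}
for k,(a,b,z) in d.items():
    P[k]=(plane("top",a,z)+plane("side",b,z))/2
    print(k,"tri",tri(a,b),"top",plane("top",a,z),"side",plane("side",b,z))
# screws corners of plate at z~.01
for p in [(114,146),(384,217),(354,334)]: print("screw",plane("top",T(*p),.01))
y=P["hub"]-P["pl"];print("len",np.linalg.norm(y[:2]));y=y[:2]/np.linalg.norm(y[:2]);x=np.array([y[1],-y[0]])
print("y",y,"x",x,"org",P["hub"][:2]-.062*y, P["pl"][:2]+.058*y)
v=(P["peg"]-P["hub"])[:2];print("peg len",np.linalg.norm(v),"xy",v@x,v@y,"q",1.3-np.arctan2(-v@x,v@y))
for n,p in(("bottle",(342,75)),("cork1",(448,236)),("cork2",(402,280)),("cork3",(474,360)),("cork4",(522,312)),("grav1",(428,360)),("grav2",(295,535))):
    print(n,plane("top",T(*p),.08 if n=="bottle" else .03))
E
```

```text
pl tri [ 0.5527 -0.0051  0.1156] top [ 0.5535 -0.0049  0.114 ] side [ 0.5518 -0.0041  0.114 ]
pin tri [0.5698 0.0553 0.0755] top [0.5701 0.0554 0.075 ] side [0.5695 0.0557 0.075 ]
hub tri [0.5861 0.1101 0.0685] top [0.5856 0.1099 0.069 ] side [0.5865 0.1098 0.069 ]
peg tri [0.5493 0.1497 0.0937] top [0.5497 0.1501 0.091 ] side [0.5485 0.1523 0.091 ]
screw [0.632  0.1261 0.01  ]
screw [ 0.5816 -0.0463  0.01  ]
screw [ 0.5071 -0.0249  0.01  ]
len 0.11916137598411515
y [0.2809 0.9597] x [ 0.9597 -0.2809] org [0.5687 0.0503] [0.5689 0.0511]
peg len 0.05545975036200883 xy -0.04708861013920994 0.029299261174538745 q 0.2857981156605689
bottle [ 0.6624 -0.0196  0.08  ]
cork1 [ 0.5665 -0.0852  0.03  ]
cork2 [ 0.5394 -0.0554  0.03  ]
cork3 [ 0.4881 -0.0988  0.03  ]
cork4 [ 0.5174 -0.1299  0.03  ]
grav1 [ 0.4888 -0.0701  0.03  ]
grav2 [0.3821 0.0161 0.03  ]
```

Run:
```python
from h import *
from scipy.spatial.transform import Rotation as R
M=R.from_rotvec(read_state()["tool_rot"]).as_matrix();print(M.round(3))
ang=lambda v:np.degrees(np.arctan2(v[1],v[0]))
print("tool z yaw",ang(M[:,2]),"tool y yaw",ang(M[:,1]))
y=np.array([.2809,.9597]);x=np.array([.9597,-.2809]);hub=np.array([.586,.1098])
print("pump x yaw",ang(x))
for q in(.286,.6,.9,1.2,1.3):
    a=1.3-q;u=-np.sin(a)*x+np.cos(a)*y;t=np.cos(a)*x+np.sin(a)*y
    print(q,"peg",hub+.056*u,"tyaw",ang(t),"f", hub+.056*u-.018*t,hub+.056*u-.035*t)
```

```text
[[-0.     0.311 -0.951]
 [ 0.002 -0.951 -0.311]
 [-1.    -0.002 -0.   ]]
tool z yaw -161.90644570352873 tool y yaw -71.90641413962116
pump x yaw -16.314523046477916
0.286 peg [0.54868761 0.15155599] tyaw 41.783397379787566 f [0.53526604 0.13956272] [0.52259012 0.12823574]
0.6 peg [0.56340895 0.16103887] tyaw 23.79252261267972 f [0.54693932 0.15377746] [0.53138466 0.14691946]
0.9 peg [0.57956007 0.16542647] tyaw 6.603788758755014 f [0.56168013 0.16335649] [0.54479353 0.16140152]
1.2 peg [0.59628645 0.16484513] tyaw -10.584945095169678 f [0.57859337 0.16815149] [0.56188324 0.17127416]
1.3 peg [0.6017304 0.1635432] tyaw -16.314523046477916 f [0.5844558 0.1685994] [0.5681409 0.1733747]
```

Call:
send_rows:
  series:
    - {"jaw":0,"slide":[0,-0.042,-0.0435],"angular":[0,0,0]}
    - {"jaw":0,"slide":[0,-0.042,-0.0435],"angular":[0,0,0]}
    - {"jaw":0,"slide":[0,-0.042,-0.0435],"angular":[0,0,0]}
    - {"jaw":0,"slide":[0,-0.042,-0.0435],"angular":[0,0,0]}
    - {"jaw":0,"slide":[0,-0.042,-0.0435],"angular":[0,0,0]}
    - {"jaw":0,"slide":[0,-0.042,-0.0435],"angular":[0,0,0]}
    - {"jaw":0,"slide":[0,-0.042,-0.0435],"angular":[0,0,0]}
    - {"jaw":0,"slide":[0,-0.042,-0.0435],"angular":[0,0,0]}
    - {"jaw":0,"slide":[0,-0.042,-0.0435],"angular":[0,0,0]}
    - {"jaw":0,"slide":[0,-0.042,-0.0435],"angular":[0,0,0]}
  force: 20

```text
t: 1.35
tool_pos: [0.4604, 0.0246, 0.2375]
tool_rot: [2.06, 0.321, -2.057]
wrist_force: [-0.1, -1.1, 0.3]
width: 0.0001
```

Call:
send_rows:
  series:
    - {"jaw":0,"slide":[0,-0.038,-0.04],"angular":[0,0,0]}
    - {"jaw":0,"slide":[0,-0.038,-0.04],"angular":[0,0,0]}
    - {"jaw":0,"slide":[0.05,0,0],"angular":[0,0,0]}
    - {"jaw":0,"slide":[0.05,0,0],"angular":[0,0,0]}
    - {"jaw":0,"slide":[0.01,0,0],"angular":[0,0,0]}

```text
t: 1.98
tool_pos: [0.5172, 0.131, 0.1252]
tool_rot: [2.058, 0.329, -2.049]
wrist_force: [-0.3, 0.2, -0.4]
width: 0.0001
```

Run:
```python
from h import *
import cv2
s=read_state();print(s["tool_pos"],s["wrist_force"],s["t"])
im=optics.snapshot("side");p=proj("side",s["tool_pos"]-[0,0,.008]);print(p)
cv2.imwrite("pics/s1.png",cv2.resize(im[60:260,160:400],None,fx=3,fy=3,interpolation=2))
```

```text
[0.5171914  0.13100361 0.12516818] [-0.26172563  0.22033406 -0.35482463] 1.975
[268.13460263 162.27704545]
```

View pics/s1.png

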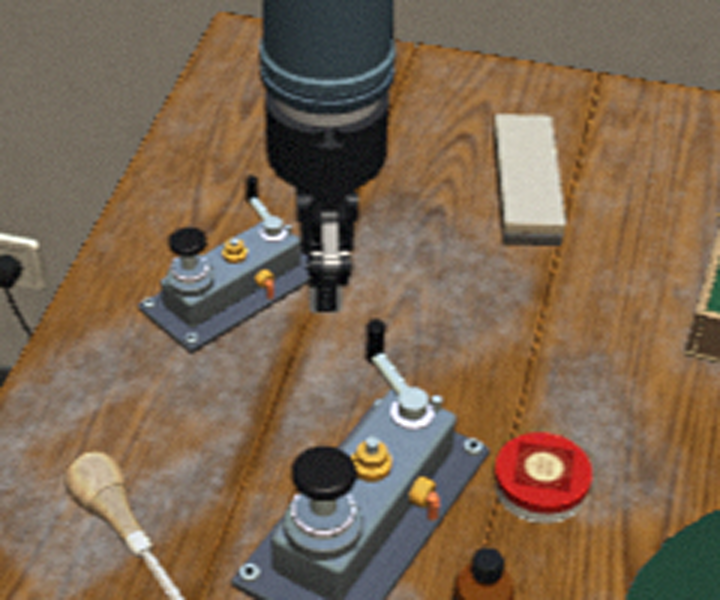

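The fingertip shows at (268.7,162.7) and the prediction was (268.1,162.3), so the calibration holds. I'll lower it beside the peg and push.

Call:
send_rows:
  series:
    - {"jaw":0,"slide":[0.03,0,0],"angular":[0,0,0]}
    - {"jaw":0,"slide":[0.014,0,0],"angular":[0,0,0]}
    - {"jaw":0,"slide":[0,0,0],"angular":[0,0,0]}
    - {"jaw":0,"slide":[0,-0.003,-0.02],"angular":[0,0,0]}
    - {"jaw":0,"slide":[0,-0.0096,-0.0158],"angular":[0,0,0]}
    - {"jaw":0,"slide":[0,-0.004,-0.016],"angular":[0,0,0]}
    - {"jaw":0,"slide":[0,0,0],"angular":[0,0,0]}

```text
t: 2.9
tool_pos: [0.5691, 0.1614, 0.0928]
tool_rot: [2.072, 0.323, -2.035]
wrist_force: [-0.1, 0.5, 0.1]
width: -0.0003
```

Run:
```python
from h import *
import cv2
s=read_state();print(s["tool_pos"],s["wrist_force"],s["t"])
im=optics.snapshot("side")
cv2.imwrite("pics/s2.png",cv2.resize(im[100:260,200:380],None,fx=4,fy=3.7,interpolation=2))
```

```text
[0.56912961 0.1614208  0.09278138] [-0.1426616   0.51670903  0.11145863] 2.9
```

View pics/s2.png

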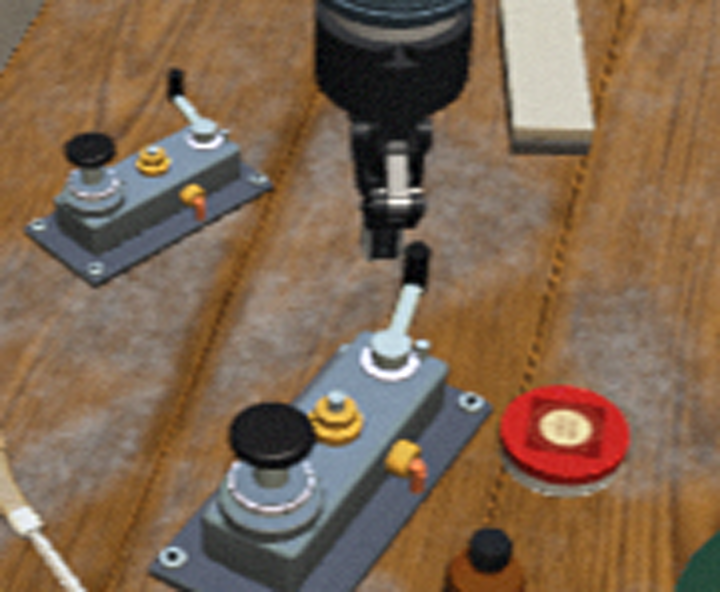

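The lever has turned most of the way, but the tip is riding high on the peg. I'll lower it and finish the push.

Call:
send_rows:
  series:
    - {"jaw":0,"slide":[0.012,0,0.003],"angular":[0,0,0]}
    - {"jaw":0,"slide":[0.004,0,0],"angular":[0,0,0]}
    - {"jaw":0,"slide":[0.004,0,-0.008],"angular":[0,0,0]}
    - {"jaw":0,"slide":[0.002,0.001,-0.01],"angular":[0,0,0]}
    - {"jaw":0,"slide":[0.001,0.001,-0.006],"angular":[0,0,0]}

```text
t: 3.58
tool_pos: [0.5848, 0.1643, 0.0688]
tool_rot: [2.061, 0.322, -2.047]
wrist_force: [-21.4, -4.3, 14.4]
width: 0.0001
```

Run:
```python
from h import *
import cv2
s=read_state();print(s["tool_pos"],s["wrist_force"],s["t"])
im=optics.snapshot("side")
cv2.imwrite("pics/s3.png",cv2.resize(im[100:260,200:380],None,fx=4,fy=3.7,interpolation=2))
```

```text
[0.58477614 0.16430989 0.06884334] [-21.3960255   -4.30693234  14.4470355 ] 3.575
```

View pics/s3.png

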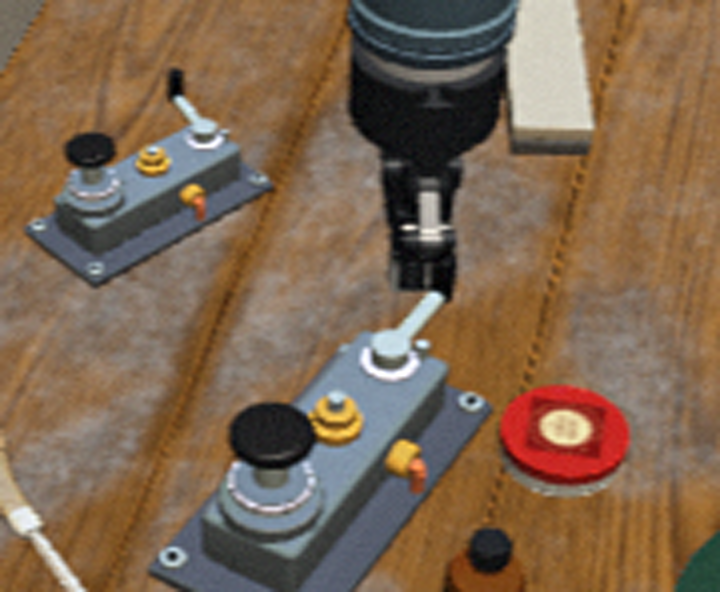

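A steady reaction of about 21 N means it's on the stop. I'll back off, rise, and check the lever.

Call:
send_rows:
  series:
    - {"jaw":0,"slide":[0,-0.002,0.02],"angular":[0,0,0]}
    - {"jaw":0,"slide":[-0.01,0,0.015],"angular":[0,0,0]}
    - {"jaw":0,"slide":[-0.05,0,0],"angular":[0,0,0]}
    - {"jaw":0,"slide":[-0.04,0,0],"angular":[0,0,0]}

```text
t: 4.12
tool_pos: [0.5493, 0.1552, 0.1684]
tool_rot: [2.055, 0.323, -2.053]
wrist_force: [1.0, 0.8, 0.1]
width: -0.0001
```

Run:
```python
from h import *
import cv2
s=read_state();print(s["tool_pos"],s["wrist_force"],s["t"])
im=optics.snapshot("side")
cv2.imwrite("pics/s4.png",cv2.resize(im[100:260,200:380],None,fx=4,fy=3.7,interpolation=2))
```

```text
[0.54926079 0.15519037 0.16839923] [0.99264397 0.81601275 0.14146503] 4.125
```

View pics/s4.png

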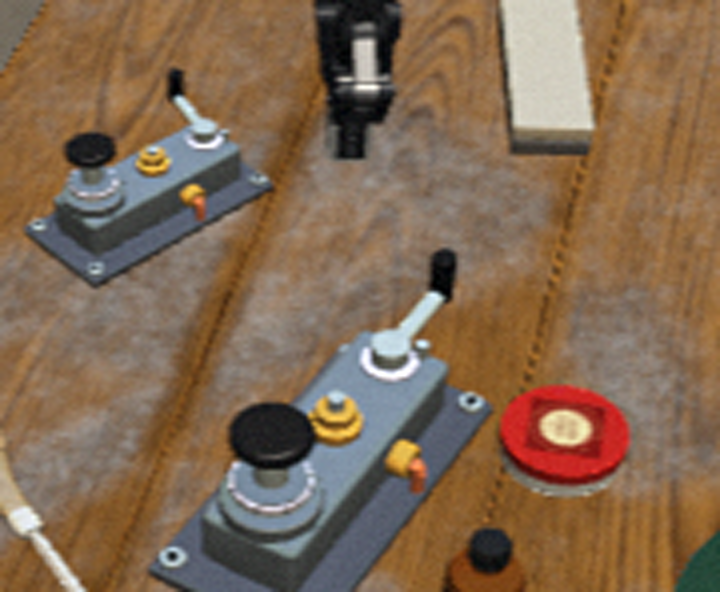

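Run:
```python
from h import *
p=(200+444/4-.4,100+257/3.7-.4)
y=np.array([.2809,.9597]);x=np.array([.9597,-.2809]);hub=np.array([.586,.1098])
v=plane("side",p,.091)[:2]-hub;print(np.linalg.norm(v),"q",1.3-np.arctan2(-v@x,v@y),p,proj("side",[.6017,.1635,.091]))
d=np.array([.5525,-.0045])-read_state()["tool_pos"][:2]
print(.311*d[0]-.951*d[1],-.951*d[0]-.311*d[1])
```

```text
0.054710893498982206 q 1.3169070509296366 (310.6, 169.05945945945945) [310.4822954  168.54558258]
0.1523688753601033 0.04910152028282588
```

The valve reads q ≈ 1.3, so it's closed. Next, move over the plunger.

Call:
send_rows:
  series:
    - {"jaw":0,"slide":[0,0.05,0.016],"angular":[0,0,0]}
    - {"jaw":0,"slide":[0,0.05,0.016],"angular":[0,0,0]}
    - {"jaw":0,"slide":[0,0.05,0.016],"angular":[0,0,0]}
    - {"jaw":0,"slide":[0,0,0],"angular":[0,0,0]}

```text
t: 4.68
tool_pos: [0.5575, -0.0059, 0.1803]
tool_rot: [2.077, 0.321, -2.024]
wrist_force: [0.3, 1.0, 0.6]
width: -0.0001
```

Call:
send_rows:
  series:
    - {"jaw":0,"slide":[0.03,-0.003,0.004],"angular":[0,0,0]}
    - {"jaw":0,"slide":[0.01,0,0],"angular":[0,0,0]}
    - {"jaw":0,"slide":[0,0,0],"angular":[0,0,0]}

```text
t: 5.05
tool_pos: [0.5561, -0.0037, 0.1419]
tool_rot: [2.083, 0.319, -2.018]
wrist_force: [-1.2, 0.1, 0.1]
width: 0.0002
```

Run:
```python
from h import *
from scipy.spatial.transform import Rotation as R
import cv2
s=read_state();print(s["tool_pos"],s["wrist_force"],s["t"])
M=R.from_rotvec(s["tool_rot"]);print(M.as_matrix().round(3))
# correction in tool frame so x axis is straight down
a=M.inv().apply([0,0,-1]);print("rotvec tool deg",np.degrees(np.cross([1,0,0],a)).round(2))
d=np.array([.5525,-.0045])-s["tool_pos"][:2];print("slide",M.inv().apply([*d,0]))
im=optics.snapshot("side")
cv2.imwrite("pics/s5.png",cv2.resize(im[100:280,200:380],None,fx=3.3,fy=3.3,interpolation=2))
```

```text
[ 0.55609945 -0.00373402  0.14185583] [-1.23002511  0.10579133  0.13703516] 5.05
[[ 0.031  0.308 -0.951]
 [ 0.001 -0.951 -0.308]
 [-1.     0.009 -0.03 ]]
rotvec tool deg [ 0.   -1.72 -0.51]
slide [-0.00011337 -0.00037889  0.00365874]
```

View pics/s5.png

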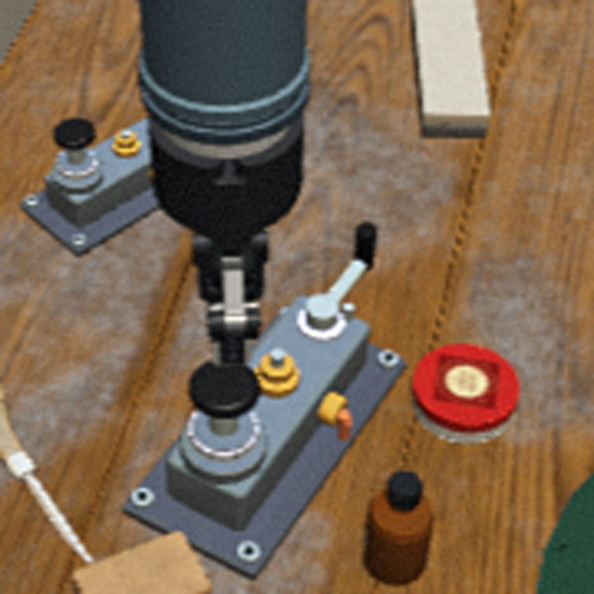

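The tip is centred above the black head, 20 mm over it. I'll level the tool and start the first stroke.

Call:
send_rows:
  series:
    - {"jaw":0,"slide":[0.005,0,0.0035],"angular":[0,-1.7,-0.5]}
    - {"jaw":0,"slide":[0.01,0,0],"angular":[0,0,0]}
    - {"jaw":0,"slide":[0.01,0,0],"angular":[0,0,0]}
    - {"jaw":0,"slide":[0.01,0,0],"angular":[0,0,0]}

```text
t: 5.6
tool_pos: [0.5549, -0.0043, 0.1082]
tool_rot: [2.054, 0.324, -2.047]
wrist_force: [-2.4, 0.2, 9.1]
width: -0.0003
```

Call:
send_rows:
  series:
    - {"jaw":0,"slide":[0.008,0,0.001],"angular":[0,0,0]}
    - {"jaw":0,"slide":[0.006,0,0],"angular":[0,0,0]}
    - {"jaw":0,"slide":[0.004,0,0],"angular":[0,0,0]}

```text
t: 5.98
tool_pos: [0.5552, -0.0042, 0.0977]
tool_rot: [2.058, 0.323, -2.041]
wrist_force: [-15.7, 1.3, 42.5]
width: -0.0001
```

Call:
send_rows:
  series:
    - {"jaw":0,"slide":[-0.015,0,0.001],"angular":[0,0,0]}
    - {"jaw":0,"slide":[-0.015,0,0.001],"angular":[0,0,0]}
    - {"jaw":0,"slide":[-0.006,0,0],"angular":[0,0,0]}
    - {"jaw":0,"slide":[0,0,0],"angular":[0,0,0]}

```text
t: 6.48
tool_pos: [0.5537, -0.0046, 0.1356]
tool_rot: [2.062, 0.322, -2.037]
wrist_force: [-1.0, -0.1, 0.5]
width: -0.0003
```

```bash
cat > look.py <<'E'
import sys
from h import *
from scipy.spatial.transform import Rotation as R
import cv2
s=read_state();print(s["tool_pos"],s["wrist_force"],s["t"])
M=R.from_rotvec(s["tool_rot"])
a=M.inv().apply([0,0,-1]);print("rotvec tool deg",np.degrees(np.cross([1,0,0],a)).round(2))
d=np.array([.5525,-.0045])-s["tool_pos"][:2];print("slide",M.inv().apply([*d,0]).round(4))
im=optics.snapshot("side")
cv2.imwrite(f"pics/{sys.argv[1]}.png",cv2.resize(im[160:260,230:350],None,fx=6,fy=6,interpolation=2))
E
python3 look.py s6
```

```text
[ 0.55373364 -0.00460003  0.13558258] [-1.02355851 -0.08617955  0.53857781] 6.475
rotvec tool deg [ 0.   -0.64 -0.34]
slide [-0.     -0.0005  0.0011]
```

View pics/s6.png

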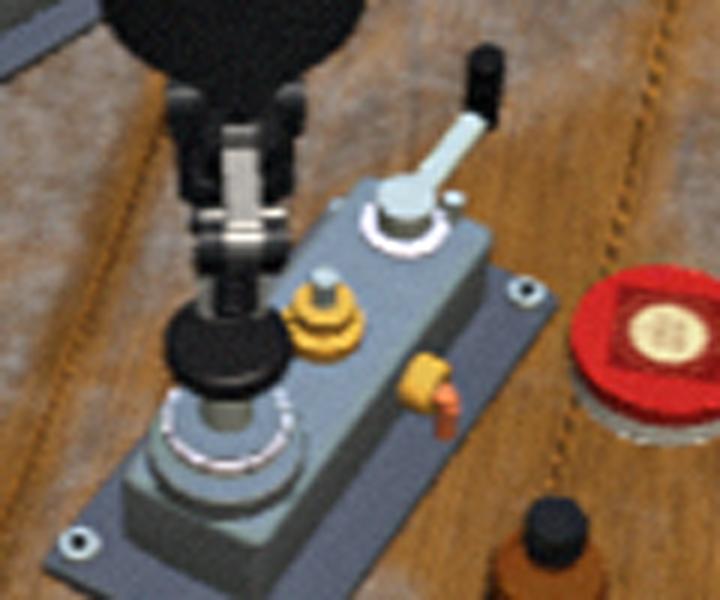

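The pin, at (323,275), now stands noticeably higher. On to stroke 2.

Call:
send_rows:
  series:
    - {"jaw":0,"slide":[0.012,0,0.001],"angular":[0,-0.6,-0.3]}
    - {"jaw":0,"slide":[0.01,0,0.0005],"angular":[0,0,0]}
    - {"jaw":0,"slide":[0.01,0,0],"angular":[0,0,0]}
    - {"jaw":0,"slide":[0.008,0,0],"angular":[0,0,0]}
    - {"jaw":0,"slide":[0.005,0,0],"angular":[0,0,0]}
    - {"jaw":0,"slide":[0.004,0,0],"angular":[0,0,0]}

```text
t: 7.28
tool_pos: [0.5529, -0.005, 0.0978]
tool_rot: [2.053, 0.325, -2.045]
wrist_force: [-12.4, 1.9, 34.3]
width: -0.0003
```

Call:
send_rows:
  series:
    - {"jaw":0,"slide":[-0.015,0,0.001],"angular":[0,0,0]}
    - {"jaw":0,"slide":[-0.015,0,0.001],"angular":[0,0,0]}
    - {"jaw":0,"slide":[-0.006,0,0],"angular":[0,0,0]}
    - {"jaw":0,"slide":[0,0,0],"angular":[0,0,0]}

```text
t: 7.78
tool_pos: [0.5506, -0.0053, 0.1334]
tool_rot: [2.053, 0.325, -2.046]
wrist_force: [0.2, -0.2, -0.3]
width: -0.0004
```

```bash
python3 look.py s7
```

```text
[ 0.55059397 -0.00533707  0.13335641] [ 0.18797946 -0.20636279 -0.28164883] 7.775
rotvec tool deg [ 0.   -0.16 -0.15]
slide [ 0.     -0.0002 -0.0021]
```

View pics/s7.png

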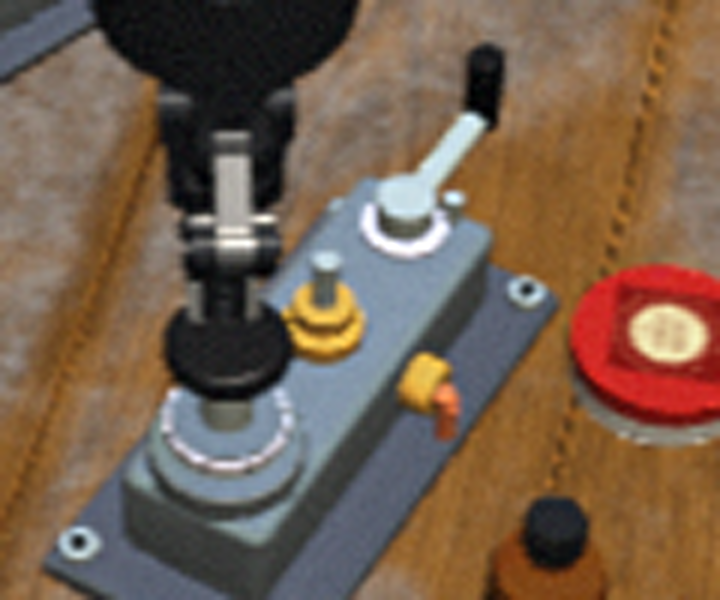

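The pin top is now at (325,258), higher again. Strokes 3 and 4.

Call:
send_rows:
  series:
    - {"jaw":0,"slide":[0.01,0,-0.002],"angular":[0,0,0]}
    - {"jaw":0,"slide":[0.01,0,0],"angular":[0,0,0]}
    - {"jaw":0,"slide":[0.01,0,0],"angular":[0,0,0]}
    - {"jaw":0,"slide":[0.008,0,0],"angular":[0,0,0]}
    - {"jaw":0,"slide":[0.005,0,0],"angular":[0,0,0]}
    - {"jaw":0,"slide":[0.004,0,0],"angular":[0,0,0]}

```text
t: 8.57
tool_pos: [0.5525, -0.0047, 0.0978]
tool_rot: [2.053, 0.324, -2.041]
wrist_force: [-12.2, 1.6, 33.0]
width: -0.0002
```

Call:
send_rows:
  series:
    - {"jaw":0,"slide":[-0.015,0,0],"angular":[0,0,0]}
    - {"jaw":0,"slide":[-0.015,0,0],"angular":[0,0,0]}
    - {"jaw":0,"slide":[-0.006,0,0],"angular":[0,0,0]}
    - {"jaw":0,"slide":[0,0,0],"angular":[0,0,0]}

```text
t: 9.07
tool_pos: [0.5516, -0.0044, 0.1334]
tool_rot: [2.052, 0.324, -2.042]
wrist_force: [0.6, -0.8, -1.4]
width: 0.0003
```

```bash
python3 look.py s8
```

```text
[ 0.55160056 -0.00444643  0.13342212] [ 0.61825892 -0.76519103 -1.39519872] 9.075
rotvec tool deg [ 0.   -0.21 -0.3 ]
slide [ 0.      0.0003 -0.0008]
```

View pics/s8.png

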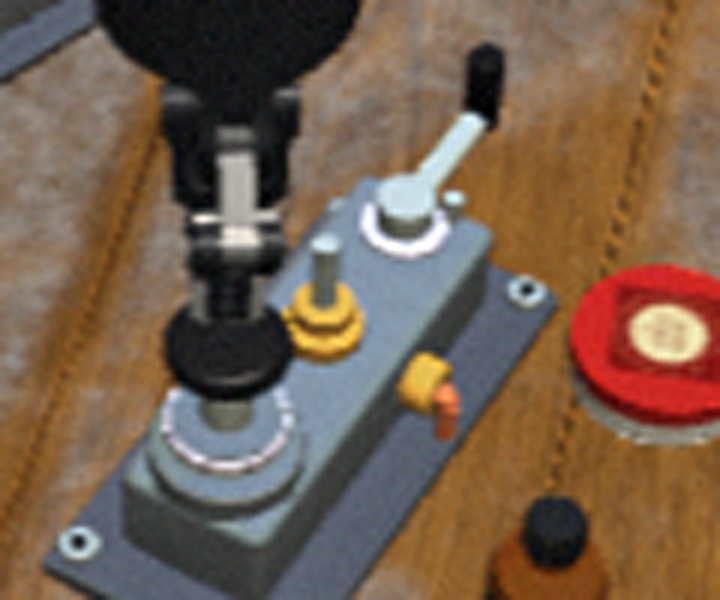

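The pin top is at (325,243) and the dark ring isn't showing yet. Two more strokes.

Call:
send_rows:
  series:
    - {"jaw":0,"slide":[0.01,0,-0.001],"angular":[0,0,0]}
    - {"jaw":0,"slide":[0.01,0,0],"angular":[0,0,0]}
    - {"jaw":0,"slide":[0.01,0,0],"angular":[0,0,0]}
    - {"jaw":0,"slide":[0.008,0,0],"angular":[0,0,0]}
    - {"jaw":0,"slide":[0.005,0,0],"angular":[0,0,0]}
    - {"jaw":0,"slide":[0.004,0,0],"angular":[0,0,0]}

```text
t: 9.88
tool_pos: [0.5527, -0.0041, 0.0978]
tool_rot: [2.053, 0.323, -2.037]
wrist_force: [-12.9, 0.8, 33.9]
width: -0.0001
```

Call:
send_rows:
  series:
    - {"jaw":0,"slide":[-0.015,0,0],"angular":[0,0,0]}
    - {"jaw":0,"slide":[-0.015,0,0],"angular":[0,0,0]}
    - {"jaw":0,"slide":[-0.006,0,0],"angular":[0,0,0]}
    - {"jaw":0,"slide":[0,0,0],"angular":[0,0,0]}

```text
t: 10.38
tool_pos: [0.5517, -0.0038, 0.1336]
tool_rot: [2.052, 0.324, -2.038]
wrist_force: [-0.0, -0.0, -0.1]
width: 0.0001
```

Call:
send_rows:
  series:
    - {"jaw":0,"slide":[0.01,0,0],"angular":[0,0,0]}
    - {"jaw":0,"slide":[0.01,0,0],"angular":[0,0,0]}
    - {"jaw":0,"slide":[0.01,0,0],"angular":[0,0,0]}
    - {"jaw":0,"slide":[0.008,0,0],"angular":[0,0,0]}
    - {"jaw":0,"slide":[0.005,0,0],"angular":[0,0,0]}
    - {"jaw":0,"slide":[0.004,0,0],"angular":[0,0,0]}

```text
t: 11.12
tool_pos: [0.5521, -0.0039, 0.0978]
tool_rot: [2.053, 0.322, -2.033]
wrist_force: [-13.0, 1.4, 34.2]
width: -0.0001
```

Call:
send_rows:
  series:
    - {"jaw":0,"slide":[-0.015,0,0],"angular":[0,0,0]}
    - {"jaw":0,"slide":[-0.015,0,0],"angular":[0,0,0]}
    - {"jaw":0,"slide":[-0.006,0,0],"angular":[0,0,0]}
    - {"jaw":0,"slide":[0,0,0],"angular":[0,0,0]}

```text
t: 11.62
tool_pos: [0.5508, -0.0035, 0.1332]
tool_rot: [2.052, 0.323, -2.034]
wrist_force: [0.3, 0.4, 0.5]
width: -0.0001
```

```bash
python3 look.py s9
```

```text
[ 0.55078972 -0.00353098  0.13320018] [0.26922127 0.42583299 0.52682742] 11.625
rotvec tool deg [ 0.   -0.39 -0.61]
slide [ 0.      0.0015 -0.0013]
```

View pics/s9.png

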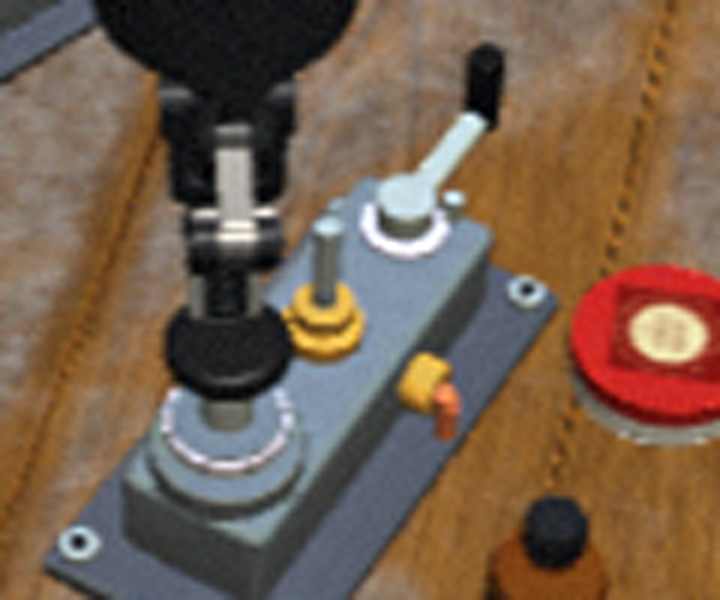

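Run:
```python
from h import *
for z in(.075,.083,.091,.099,.104,.107):
    p=proj("side",[.5698,.0555,z]);print(z,(p-[230,160]+.4)*6)
```

```text
0.075 [323.29998739 287.06932177]
0.083 [324.16597532 271.24440136]
0.091 [325.04282507 255.22099387]
0.099 [325.93074229 238.99534139]
0.104 [326.49140421 228.74989793]
0.107 [326.82993783 222.56359054]
```

By the pixel height the pin is at about 105 mm, against 107 fully out. I'll add two more strokes, which do no harm, and check that it has saturated.

Call:
send_rows:
  series:
    - {"jaw":0,"slide":[0.01,0.001,-0.001],"angular":[0,-0.4,-0.6]}
    - {"jaw":0,"slide":[0.01,0,0],"angular":[0,0,0]}
    - {"jaw":0,"slide":[0.01,0,0],"angular":[0,0,0]}
    - {"jaw":0,"slide":[0.008,0,0],"angular":[0,0,0]}
    - {"jaw":0,"slide":[0.005,0,0],"angular":[0,0,0]}
    - {"jaw":0,"slide":[0.004,0,0],"angular":[0,0,0]}

```text
t: 12.42
tool_pos: [0.5521, -0.0041, 0.0978]
tool_rot: [2.047, 0.333, -2.044]
wrist_force: [-12.4, 1.3, 34.7]
width: 0.0001
```

Call:
send_rows:
  series:
    - {"jaw":0,"slide":[-0.015,0,0],"angular":[0,0,0]}
    - {"jaw":0,"slide":[-0.015,0,0],"angular":[0,0,0]}
    - {"jaw":0,"slide":[-0.006,0,0],"angular":[0,0,0]}
    - {"jaw":0,"slide":[0,0,0],"angular":[0,0,0]}

```text
t: 12.92
tool_pos: [0.5515, -0.0042, 0.1335]
tool_rot: [2.046, 0.333, -2.045]
wrist_force: [-0.7, 0.3, -0.2]
width: 0.0001
```

Call:
send_rows:
  series:
    - {"jaw":0,"slide":[0.01,0,0],"angular":[0,0,0]}
    - {"jaw":0,"slide":[0.01,0,0],"angular":[0,0,0]}
    - {"jaw":0,"slide":[0.01,0,0],"angular":[0,0,0]}
    - {"jaw":0,"slide":[0.008,0,0],"angular":[0,0,0]}
    - {"jaw":0,"slide":[0.005,0,0],"angular":[0,0,0]}
    - {"jaw":0,"slide":[0.004,0,0],"angular":[0,0,0]}

```text
t: 13.68
tool_pos: [0.5518, -0.0043, 0.0978]
tool_rot: [2.048, 0.332, -2.039]
wrist_force: [-11.5, 2.5, 33.7]
width: 0.0002
```

Call:
send_rows:
  series:
    - {"jaw":0,"slide":[-0.015,0,0],"angular":[0,0,0]}
    - {"jaw":0,"slide":[-0.015,0,0],"angular":[0,0,0]}
    - {"jaw":0,"slide":[-0.03,0,0],"angular":[0,0,0]}
    - {"jaw":0,"slide":[-0.05,0,0],"angular":[0,0,0]}
    - {"jaw":0,"slide":[-0.02,0,0],"angular":[0,0,0]}
    - {"jaw":0,"slide":[0,0,0],"angular":[0,0,0]}

```text
t: 14.42
tool_pos: [0.549, -0.0035, 0.2262]
tool_rot: [2.042, 0.335, -2.048]
wrist_force: [-0.4, 0.4, -0.7]
width: 0.0002
```

```bash
python3 look.py s10; python3 -c "
from h import *; import cv2
cv2.imwrite('pics/t10.png',optics.snapshot('top'));cv2.imwrite('pics/f10.png',optics.snapshot('side'))
a=cv2.imread('pics/f10.png').astype(int);b=cv2.imread('pics/side0.png').astype(int)
print([abs(a-b)[y0:y1,x0:x1].mean().round(1) for y0,y1,x0,x1 in((240,280,305,335),(260,300,218,268),(205,270,180,230),(330,380,20,60))])"
```

```text
[ 0.548982   -0.00354014  0.22619226] [-0.39132388  0.44550298 -0.69688171] 14.425
rotvec tool deg [ 0.    0.19 -0.03]
slide [-0.     0.002 -0.003]
[np.float64(3.4), np.float64(2.8), np.float64(3.3), np.float64(2.9)]
```

View pics/s10.png

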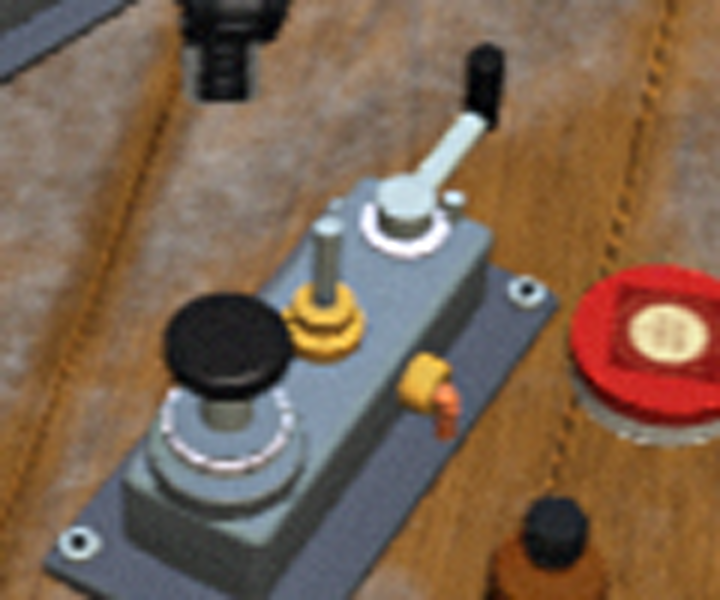

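After two more strokes the pin hasn't moved: its top is still at (327,226), so it's fully out, and there's a dark band at its base near (325,297). The plunger head at (229,343) is up, the lever is closed, and the bottle, cork and graver regions are unchanged from the first picture. Handing in.

```bash
python3 -c "
from workcell import ticket; print(ticket.finish_job())"
```

```text
the job is handed in; nothing more can be done
None
```

The job is done and handed in at about 14.5 s; the hand-in gave no verdict. I pushed the larger pump's valve lever to its closed stop with the shut fingertips. I then made seven full plunger strokes, letting it come fully up between them.

What the last checks showed:
- **Valve:** it measured about 1.32 rad against the 1.3 rad stop right after the push, and looked unchanged in the last picture.
- **Plunger:** every stroke bottomed on its stop, with 33–42 N of upward force on the wrist. It is back up, and the hand is about 100 mm clear with only sensor noise on the wrist force.
- **Pin:** it did not move over the last two strokes, so I take it as fully out. By pixel height its top is at about 105 mm rather than the nominal 107 mm, within the roughly 2 mm error of the measurement. The dark ring is only faintly visible at the turret, so I relied mainly on the pin no longer rising.
- **Loose things:** the bottle, cork block and graver areas of the side picture show only noise-level differences from the start.

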